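Hold the magnifier in focus over the carved block under the raking lamp

TASK

I want to check the cutting on the round printing block: turn it on its spot, standing as it is, until the dark wooden strip let into its side faces straight at the raking lamp, and let go of it. Then take the hand magnifier by its handle and hold it level, the lens centred over the block's carved face at the height of the stop collar on the lamp's post (set to this lens's focal height), never touching the block. Finish while still holding it there, steady, and leave everything else on the desk where it is.

Things in the scene. Friction and masses are not known exactly. Their poses are not given: they have to be found in the camera images.
- block: Round printing block, loose, standing carved face up: beech cylinder, 62 mm diameter, 44 mm high, with a 46 mm grey lino roundel on it to 49 mm (relief adds 1.5), 0.09 to 0.16 kg. Origin: centre of underside; z up; x points out through the dark strip. Stands 140 to 180 mm from the lamp's post, before the LED head, turned anyhow. Can be gripped across its diameter and twisted where it stands.
- block_face (a point): Centre of the block's carved top face, 49 mm above its underside.
- block_mark (a point): The dark wooden index strip, 12 mm wide, let flush into the block's side over its full height and across the 8 mm rim beside the lino, so that it shows from above; this point: its middle on the side, 31 mm out from the axis along x, 22 mm up.
- magnifier: Hand magnifier, loose, lying flat: black plastic, round lens housing 90 mm diameter, 18 mm deep; straight handle 24 mm wide, 18 mm thick, to 155 mm from the lens centre; 0.09 to 0.17 kg, balanced about 60 mm from the lens centre. Origin: under the lens centre, on the underside; z up, square to the lens; handle along -x. It lies left or right of the block, handle towards the robot.
- lens_centre (a point): The centre of the lens, mid-way through its housing, 9 mm above the magnifier's underside. This is the point to bring to the collar's height over the block.
- magnifier_grip (a point): A good place to grip the handle: on its centre line, 80 mm from the lens centre, 9 mm above the underside.
- lamp: Raking lamp, fixed to the desk: grey base 90 x 90 x 10 mm, steel post 10 mm diameter, 188 mm high at the origin (centre of the base's underside), black LED head 26 x 90 x 56 mm clamped low on the post (28 to 84 mm up), shining along the lamp's -x axis across the desk at the block.
- lamp_face (a point): Centre of the LED head's light face, 50 mm in front of the post, 56 mm up. The dark strip must point at this.
- collar_mark (a point): The middle of the stop collar on the lamp's post: a dark steel ring 24 mm in diameter and 14 mm tall with a thumb screw, above the LED head. Its height differs each time, 115 to 165 mm above the desk, and is the height for the lens centre. It is clamped: leave it as set.
- square_block: A square printing block, 70 x 70 x 26 mm, near the round one. Leave alone. Origin: centre of its underside.
- gouge: A lino gouge, 111 mm long with a 26 mm mushroom handle, lying beyond the round block. Leave alone. Origin: under its middle; blade to +x.
- brayer: Ink roller: black rubber roller 36 mm in diameter, 90 mm long, wooden handle along -x to 165 mm. It lies at the other of the magnifier's two places. Leave alone. Origin: under the roller's middle.
- ink_jar: A white ink jar with a black cap, 56 mm in diameter, 55 mm high. Leave alone. Origin: centre of its underside.
- tape_roll: A roll of tape lying flat, 96 mm outside, 76 mm inside, 24 mm high. Leave alone. Origin: centre of its underside.
- pencil_tin: A tin of pencils, 72 mm in diameter, 95 mm high, pencils up to 165 mm. Leave alone. Origin: centre of its underside.
- glasses: Clear safety glasses, 140 mm wide, 42 mm high. Leave alone. Origin: under their middle.

How it is judged (in metres and radians):
On the way, in this order (a step that is already met when the one before it is completed fails the run):
1. the round block stands on its spot with the dark strip facing the lamp, and has been let go (y of lamp_face in the frame of block between -0.025 and 0.025 m and x of lamp_face in the frame of block above 0.05 m and angle between block's own z axis and vertical below 0.08 rad and distance of block_face from where it was at the start of the episode below 0.025 m and contact force between block and the arm below 0.1 N and linear speed of block below 0.02 m/s and height (world z) of block below 0.004 m and height (world z) of magnifier below 0.01 m), for 0.2 s.
2. the magnifier is lifted off the desk in the fingers (height (world z) of magnifier above 0.04 m and contact force between the fingers and magnifier above 1 N), for 0.1 s.
At the end, for the whole second after the job is handed in: Magnifier held still in the fingers alone, within 7 degrees of level, lens centre within 12 mm of over the round block's middle and 8 mm of the collar's height; the block upright, untouched, within 25 mm of its spot, its strip pointing within 25 mm of the lamp face's middle (horizontal distance between lens_centre and block_face below 0.012 m and z of lens_centre in the frame of collar_mark between -0.008 and 0.008 m and angle between magnifier's own z axis and vertical below 0.12 rad and contact force between the fingers and magnifier above 1 N and linear speed of magnifier below 0.02 m/s and angular speed of magnifier below 0.15 rad/s and contact force between magnifier and block below 0.05 N and contact force between magnifier and lamp below 0.05 N and contact force between block and the arm below 0.1 N and height (world z) of block below 0.004 m and y of lamp_face in the frame of block between -0.025 and 0.025 m and x of lamp_face in the frame of block above 0.05 m and angle between block's own z axis and vertical below 0.08 rad and distance of block_face from where it was at the start of the episode below 0.025 m); the arm keeps its last pose, push and grip.
It fails at once if the magnifier knocks against the round block (contact force between magnifier and block above 0.5 N).
It fails at once if the round block is tipped over (angle between block's own z axis and vertical above 0.5 rad).
It fails at once if the stop collar is shifted (distance of collar_mark from where it was at the start of the episode above 0.004 m).
It fails at once if something else on the desk is moved by more than 25 mm (distance of any of square_block, gouge, brayer, ink_jar, tape_roll, pencil_tin, glasses from where it was at the start of the episode above 0.025 m).
It also fails if it takes over 61 s, if anything falls off the work surface, if the arm or the gripper's body presses on something with over 40 N, if the wrist force passes 120 N, or if a joint passes its speed limit or range.

ROBOT

A 7-joint arm with a two-finger parallel gripper is mounted at the origin on the work surface. World frame = base frame: x ahead of the robot, y to its left, z up, the work surface at z = 0. Lengths are in mm, angles in rad, forces in N, time in s.
With the tool pointing down it reaches from about 350 to 900 mm from the base axis. Payload 7.2 kg.
Tool frame: the origin (TCP) lies between the finger pads; the fingertips stand 17 mm ahead of it and the grasp point (between the pads) lies 2 mm behind it (ctrl.finger_overhang is the distance from the TCP to the fingertips, in mm); z points along the fingers, y is the line along which they close (so a half turn about z gives the same grasp; the last joint's range is limited). The gripper opens to 85 mm and grips with 20 to 120 N. Pads are 22 mm wide; open, the fingers measure 114 mm over their backs; the gripper's body (76 mm by 85 mm) begins 54 mm behind the grasp point. The pads swing forward as they close: fully open they stand 13 mm farther back than shut.
Start: joints at [-1.261, 0.411, -0.013, 1.596, 0.006, 1.134, -0.082], TCP at [230.557, 580.923, 248.297] pointing down, gripper open.
Joint ranges: [-2.95, 2.95], [-0.29, 1.99], [-1.47, 1.44], [0.14, 2.54], [-1.03, 4.17], [0.13, 1.85], [-2.86, 2.86]. Speed limits (rad/s): [2.39, 2.39, 3.01, 3.01, 3.14, 3.14, 3.14].

INTERFACE

Orientations are given as [roll, pitch, yaw] about the fixed x, y, z axes, in that order (R = Rz(yaw) Ry(pitch) Rx(roll)).
In Python, from bench import get_state, vision, job, finder, ctrl gives the robot as it stands.
- The arm moves only by the tool jog_arm, never from a script. Its argument "plan" is a list of rows, each a list of 4 numbers: the shift along the tool's x, y, z scaled (see below), then the turn about the tool's z scaled (see below). A call has 1 to 12 rows; each row shifts and turns the commanded pose from where the row before left it, along the tool's axes as they then stand; what a row does not reach is not made up. The controller multiplies each number of a shift by 20 cm and each number of a turn by 180 degrees. A row lasts 1/8 s, in which the tool goes at most 62.5 mm and 10.7 degrees, less where a joint would pass 70% of its speed; a pose out of reach is approached as far as the arm can. A call with a number of a shift or a turn outside -1 to 1 is refused whole. A call with a gripper value outside its range is refused whole. "gripper" is the opening, from -1 (shut) to 1 (fully open), set as the call begins (left out, the last holds). The fingers move at their own pace and stop on an object; "newtons" is the grip in N (left out, the last holds). Time passes only in rows, so rows that do not move let the fingers close. It gives the time, the measured TCP pose, the force, the opening and the grip force at its end, in the units of the state.
- get_state(): the state, without advancing time (a new reading comes with each control period).
- vision.get_image(name): name is "side" or "top"; returns (picture, depth): 400x640x3 uint8, blue, green, red; 400x640 float32, mm along the optical axis (not along the pixel's ray), 0 where there is no reading.
- vision.camera_model(name): a dict with "fx", "fy", "cx", "cy" (pixels), "R" (3x3) and "t" (3): a world point X has camera coordinates R X + t. Camera axes: x right, y down, z forward; pixel columns grow to the right and rows downward; lengths in mm; the calibration is good to about 2 mm. A picture is of the moment at which its call begins. camera_model takes no time and is no camera call.
- job.job_done(): hands the job in; it is judged then, once.
Trained networks look in the newest picture that a camera, given by its name, has taken for a name from the list of things; names that differ only in an ending like _2 or _b are one class to them, and where a whole thing is asked for, a point or a joint stands for the part that bears it (a point fixed in the world has none). Each returns a list of dicts, best first, with "score" (0 to 1); they miss things now and then, are a little off and sometimes report something else, mostly with a low value. They report only what shows in the picture. A call takes as long as a camera call.
- finder.spot_in(camera, query): "xy" ([column, row] in pixels, amid what is visible of it).
The state is a dict: "clock": time; "qpos": joint angles; "joint_velocities": joint speeds; "tau": joint torques, N m; "tool_pos": TCP position; "ee_rot": TCP orientation; "force": force on the tool from outside, world axes, zero at the start; "ft_torque": the same for the moment, N m; "finger_gap": finger opening in mm; "gripper_force": force on a finger pad.
Only numpy, scipy, OpenCV 4.12 (cv2) and the standard library are available. Lean on these libraries where they do the work, as an engineer would, in place of code of your own. Each camera call takes 0.05 s, during which the arm holds its last target. There are 200 camera calls.

## Working session

There is one attempt and no reset: what is moved stays moved. The work goes in short steps, Python scripts to look and compute and a tool call to move; the robot and the scene stay as the last step left them, time stands still between calls to the robot, and variables do not carry over. Pictures are saved under pics/ and viewed, at most 10 in all, crops included, and the job is handed in when it is done.

Besides the shell and the picture viewer there is one more tool, called after "Call:" by a JSON object that holds its "name" and its "arguments". jog_arm: Moves the arm, as the interface text tells. Its arguments: {"type":"object","properties":{"plan":{"type":"array"},"gripper":{"type":"number"},"newtons":{"type":"number"}},"required":["plan"]}

```bash
mkdir -p pics
cat > h.py <<'E'
import numpy as np, cv2
from bench import get_state, vision, job, finder, ctrl
def cam(n): 
    m=vision.camera_model(n); return m,np.array(m["R"]),np.array(m["t"])
def ray_z(n,uv,z):
    m,R,t=cam(n); d=R.T@np.array([(uv[0]-m["cx"])/m["fx"],(uv[1]-m["cy"])/m["fy"],1.]); c=-R.T@t
    return c+d*(z-c[2])/d[2]
def cloud(n,dep):
    m,R,t=cam(n); v,u=np.mgrid[:400,:640]
    P=np.stack([(u-m["cx"])/m["fx"]*dep,(v-m["cy"])/m["fy"]*dep,dep],-1)
    return (P-t)@R
def proj(n,X):
    m,R,t=cam(n); p=R@np.array(X)+t; return np.array([m["fx"]*p[0]/p[2]+m["cx"],m["fy"]*p[1]/p[2]+m["cy"]])
E
python3 - <<'E'
from h import *
s=get_state(); print({k:np.round(v,3).tolist() for k,v in s.items()}, ctrl.finger_overhang)
for n in("top","side"):
    im,d=vision.get_image(n); cv2.imwrite(f"pics/{n}0.png",im); np.savez(f"{n}0.npz",im=im,d=d)
    m,R,t=cam(n); print(n,m["fx"],np.round(-R.T@t),np.round(R[2],2))
    for q in("block","block_mark","block_face","lens_centre","magnifier_grip","magnifier","lamp_face","collar_mark","lamp"):
        r=finder.spot_in(n,q)[:2]
        for o in r:
            u,v=map(int,o["xy"]); P=cloud(n,d)[min(v,399),min(u,639)]
            print(q,np.round(o["xy"],1),round(o["score"],2),np.round(P))
E
```

```text
{'clock': 0.0, 'qpos': [-1.261, 0.412, -0.013, 1.597, 0.006, 1.134, -0.082], 'joint_velocities': [0.001, -0.0, 0.0, 0.003, -0.0, 0.002, 0.0], 'tau': [0.001, -60.062, 0.683, -29.941, 0.014, 0.011, -0.0], 'tool_pos': [230.366, 580.48, 247.452], 'ee_rot': [-3.14, 0.0, 2.764], 'force': [-0.192, 0.719, -0.94], 'ft_torque': [0.002, 0.017, -0.014], 'gripper_force': 0.0, 'finger_gap': 85.672} 17.0
top 497.7002624746463 [ 249.    0. 1487.] [ 0.21  0.   -0.98]
block [320.3 222.9] 0.74 [514.   3.  45.]
block_mark [320.6 221.4] 0.8 [516.   3.  49.]
block_face [319.8 218.8] 0.95 [525.   6.  50.]
block_face [453.2 290.6] 0.57 [ 319. -380.   42.]
lens_centre [187.  204.4] 0.76 [572. 407.  11.]
magnifier_grip [185.  204.8] 0.93 [572. 412.  14.]
magnifier_grip [461.7 291.6] 0.62 [ 317. -407.   29.]
magnifier [187.8 204.6] 0.63 [572. 407.  11.]
lamp_face [270.9 203.3] 0.84 [565. 149.  68.]
collar_mark [261.4 198.1] 0.6 [593. 183.  10.]
lamp [268.1 205.4] 0.94 [561. 156.  59.]
side 487.6926230590567 [ 355. 1436.  963.] [ 0.12 -0.85 -0.51]
block [325.3 214.7] 0.56 [512.  36.  42.]
block_mark [323.1 208.8] 0.71 [522.  10.  49.]
block_face [303.8 207.8] 0.75 [569. 154. 137.]
block_face [324.8 211.7] 0.57 [517.  22.  44.]
lens_centre [288.5 295.5] 0.63 [563. 422.  11.]
lens_centre [363.5 247.1] 0.61 [369. 216.  53.]
magnifier_grip [288.  292.1] 0.92 [566. 408.   9.]
lamp_face [305.  229.2] 0.87 [561. 160.  58.]
collar_mark [325.  215.9] 0.37 [513.  27.  31.]
lamp [304.8 230.8] 0.83 [565. 155.  50.]
```

View pics/top0.png

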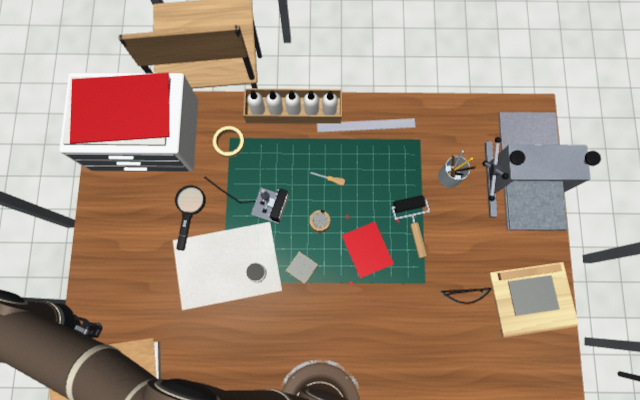

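View pics/side0.png

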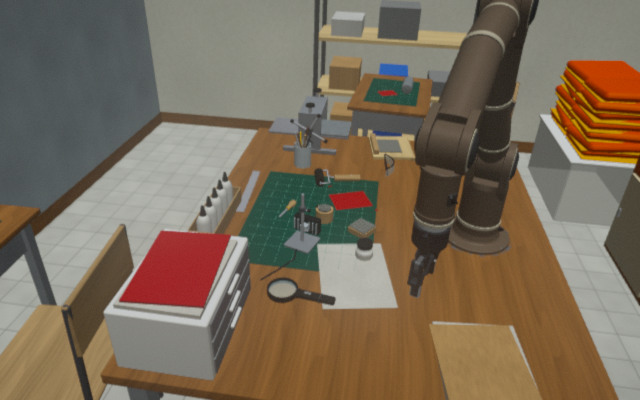

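The top picture shows the magnifier at (190,200) with its handle running to (182,245), the lamp at (268,204) and the block at (320,220). The brayer is on the right at (410,207). Next I'll enlarge the crops and fit the details.

Run:
```python
from h import *
T=np.load("top0.npz");S=np.load("side0.npz")
def crop(im,u,v,w,h,k): return cv2.resize(im[v:v+h,u:u+w],None,fx=k,fy=k,interpolation=cv2.INTER_CUBIC)
a=crop(T["im"],245,180,100,60,8)
cv2.imwrite("pics/c1.png",a)
b=crop(S["im"],275,185,100,70,8); cv2.imwrite("pics/c2.png",b)
C=cloud("top",T["d"]);hsv=cv2.cvtColor(T["im"],cv2.COLOR_BGR2HSV)
# block: height 38..58 near (520,5)
m=(np.hypot(C[...,0]-520,C[...,1]-3)<60)&(C[...,2]>38)&(C[...,2]<60)
v,u=np.nonzero(m);print("block px",len(u),np.median(C[m],0),C[m].min(0),C[m].max(0))
(c,r)=cv2.minEnclosingCircle(np.stack([u,v],1).astype(np.float32));print(c,r,ray_z("top",c,47))
# magnifier: dark and near desk
m=(C[...,0]>380)&(C[...,0]<680)&(C[...,1]>330)&(C[...,1]<480)&(hsv[...,2]<70)&(C[...,2]<40)
n,l,st,ce=cv2.connectedComponentsWithStats(m.astype(np.uint8));i=1+st[1:,4].argmax()
v,u=np.nonzero(l==i);Q=np.array([ray_z("top",p,15) for p in zip(u,v)]);print("mag",len(u),st[i],Q.min(0),Q.max(0),np.median(C[l==i][:,2]))
np.save("mag.npy",Q)
# fit magnifier silhouette by model
from scipy.optimize import minimize
g=np.stack(np.meshgrid(np.arange(480,650,3),np.arange(330,480,3),indexing="ij"),-1)
def f(p):
    e=Q[:,:2]-p[:2]; ax=np.array([np.cos(p[2]),np.sin(p[2])]); x=e@ax; y=e@[-ax[1],ax[0]]
    rr=np.hypot(x,y); ring=np.abs(np.clip(np.abs(rr-41)-4,0,None))
    h=np.hypot(np.clip(np.abs(x+100)-55,0,None),np.clip(np.abs(y)-12,0,None))
    return np.mean(np.minimum(ring,h)**2)
best=min((minimize(f,[x0,y0,a],method="Nelder-Mead") for x0 in(560,590,610) for y0 in(390,410) for a in(0,.3,-.3)),key=lambda r:r.fun);print(best.x,best.fun)
for dst in (80,155): print(best.x[:2]-dst*np.array([np.cos(best.x[2]),np.sin(best.x[2])]))
# lamp
m=(np.hypot(C[...,0]-565,C[...,1]-150)<90)&(C[...,2]>75)&(C[...,2]<95)
print("head top",m.sum(),C[m].mean(0),C[m].min(0),C[m].max(0))
v,u=np.nonzero(m);W=np.array([ray_z("top",p,84)[:2] for p in zip(u,v)],np.float32);print(cv2.minAreaRect(W))
m=(np.hypot(C[...,0]-565,C[...,1]-150)<90)&(C[...,2]>100);print("post",m.sum(),C[m][:12].round())
D=cloud("side",S["d"]);m=(np.hypot(D[...,0]-565,D[...,1]-160)<70)&(D[...,2]>92);v,u=np.nonzero(m)
for z in zip(v,u,D[m].round()): print(*z)
```

```text
block px 329 [520.56851343   2.74885918  47.37565884] [490.00897856 -26.91138809  38.02945417] [553.57955154  32.21329391  57.78744954]
(319.9482727050781, 219.4950714111328) 10.547741889953613 [520.84230615   2.7412646   47.        ]
mag 373 [175 186  30  64 373] [434.41390619 354.31875936  15.        ] [627.87118964 443.42334892  15.        ] 16.71781130190346
[ 5.84689198e+02  3.98464832e+02 -1.27973651e-01] 0.06468101979866146
[505.34339464 408.67480185]
[430.956704   418.24664891]
head top 297 [560.87502995 123.02996208  82.92376986] [516.80763068  99.20538137  75.49350622] [606.22164399 158.828708    90.815417  ]
((564.1587524414062, 133.48681640625), (52.475807189941406, 90.07935333251953), 73.21649169921875)
post 90 [[577. 159. 187.]
 [575. 156. 194.]
 [577. 154. 184.]
 [574. 162. 186.]
 [574. 159. 188.]
 [574. 156. 189.]
 [574. 154. 186.]
 [571. 159. 189.]
 [571. 156. 187.]
 [570. 153. 191.]
 [574. 152. 177.]
 [583. 154. 139.]]
194 301 [576. 156. 185.]
194 302 [573. 155. 185.]
194 303 [570. 155. 185.]
195 301 [575. 160. 184.]
195 302 [571. 166. 188.]
195 303 [568. 164. 187.]
[... 2150 characters left out ...]

212 303 [567. 168. 127.]
212 304 [564. 167. 127.]
212 307 [554. 166. 128.]
212 308 [550. 171. 131.]
212 309 [547. 171. 132.]
213 301 [575. 158. 116.]
213 302 [571. 163. 120.]
213 303 [568. 161. 119.]
214 301 [574. 162. 115.]
214 302 [571. 159. 114.]
214 303 [568. 159. 114.]
215 301 [573. 166. 114.]
215 302 [570. 168. 116.]
215 303 [567. 162. 112.]
216 301 [574. 164. 109.]
216 302 [571. 160. 107.]
216 303 [567. 165. 110.]
217 301 [574. 162. 104.]
217 302 [571. 159. 102.]
217 303 [568. 159. 102.]
218 301 [573. 167. 103.]
218 302 [570. 166. 103.]
218 303 [568. 159.  99.]
219 301 [573. 164.  98.]
219 302 [571. 158.  94.]
219 303 [567. 161.  96.]
220 301 [574. 163.  93.]
220 302 [570. 162.  93.]
```

View pics/c1.png

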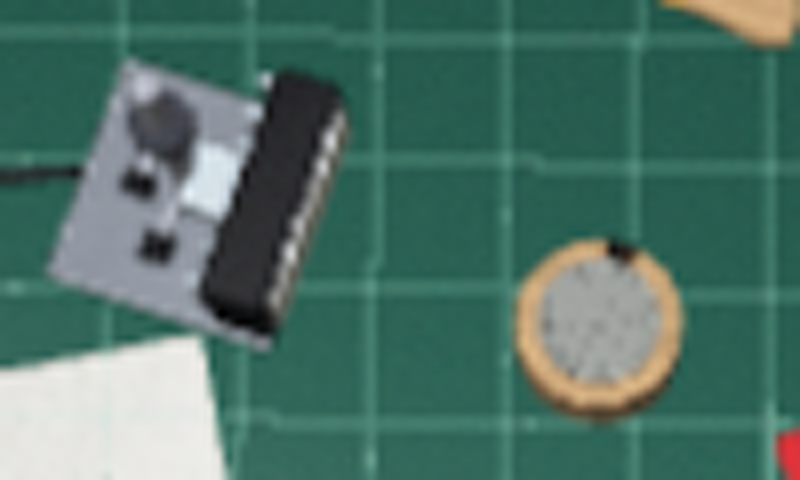

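View pics/c2.png

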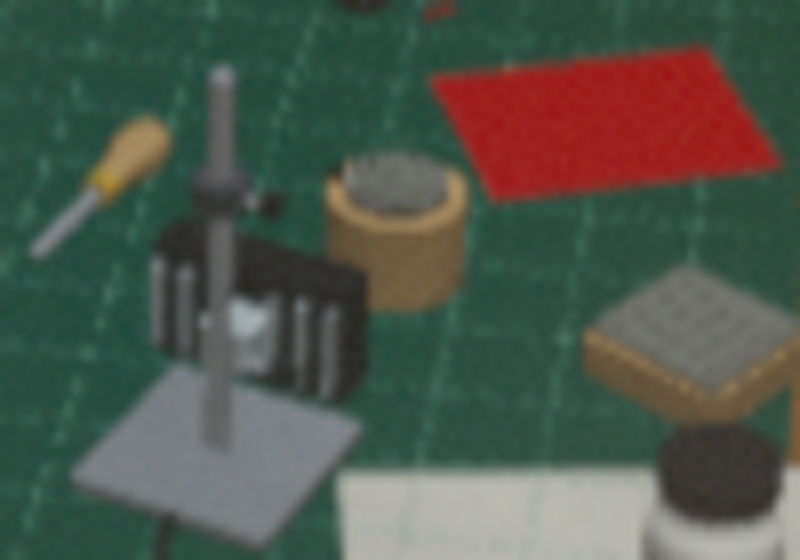

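The top crop shows the strip at crop (620,250), so it points away from the robot, and the lino centre at (600,322). In the side crop the collar ring is centred at about (218,193). I'll work out the numbers from these.

```bash
cat >> h.py <<'E'
def goto(x,y,z,yaw):
    s=get_state(); p=np.array(s["tool_pos"]); w=s["ee_rot"][2]
    d=np.array([x,y])-p[:2]; c,sn=np.cos(w),np.sin(w)
    tx=d@[c,sn]; ty=d@[sn,-c]; dy=(yaw-w+np.pi)%(2*np.pi)-np.pi
    print("now",p.round(1),np.round(s["ee_rot"],3),"| units first shift at present yaw: x %.4f y %.4f z %.4f turn %.4f"%(tx/200,ty/200,(p[2]-z)/200,-dy/np.pi), "after turning: x %.4f y %.4f"%(d@[np.cos(yaw),np.sin(yaw)]/200,d@[np.sin(yaw),-np.cos(yaw)]/200))
E
python3 - <<'E'
from h import *
f=lambda c,o:(np.array(c)+.5)/8-.5+np.array(o)
T=np.load("top0.npz");im=T["im"]
mk=f((620,248),(245,180)); print("mark",mk,ray_z("top",mk,44))
print("lino",ray_z("top",f((600,322),(245,180)),49.5))
# dark pixels near the rim, weighted
g=cv2.cvtColor(im,cv2.COLOR_BGR2GRAY).astype(float)
sub=g[206:216,316:330]; print(sub.astype(int))
cm=f((218,193),(275,185))
for z in range(115,170,5): print(z,proj("side",(571.5,161,z)).round(1),end=" ")
print("collar px",cm,"top188",proj("side",(571.5,161,188)).round(1), "top view of post top",proj("top",(571.5,161,188)))
goto(520,3,150,1.2)
E
```

```text
mark [322.0625 210.5625] [548.36007059  -3.30208704  44.        ]
lino [519.41372379   3.86298061  49.5       ]
[[ 77  77  76  77  76  78  77  88  99  75  76  75  76  77]
 [ 77  76  77  77  75  77  77  89 101  77  76  76  76  75]
 [ 75  76  76  76  77  77  79  87 100  78  77  76  77  75]
 [ 78  78  82  92  82  67  72  87 100  78  76  77  77  75]
 [120 143 145 146 125  44  53  64  79  78  79  77  78  77]
 [168 180 180 172 133  30  30  40  80 114  86  78  76  77]
 [173 168 169 166 156 116  76  68 131 162 135  86  76  77]
 [159 142 160 163 170 153 120 133 158 177 169 139  98  78]
 [158 146 153 162 163 157 149 158 151 173 176 171 139  77]
 [163 161 153 163 162 161 163 158 153 169 170 174 157  98]]
115 [301.8 213.9] 120 [301.8 212.6] 125 [301.8 211.3] 130 [301.9 209.9] 135 [301.9 208.6] 140 [301.9 207.3] 145 [301.9 205.9] 150 [301.9 204.6] 155 [302.  203.2] 160 [302.  201.8] 165 [302.  200.5] collar px [301.8125 208.6875] top188 [302.1 194.1] top view of post top [261.21496268 190.80145661]
now [230.6 580.9 248.3] [ 3.142 -0.     2.764] | units first shift at present yaw: x -2.4110 y -2.1520 z 0.4915 turn 0.4978 after turning: x -2.1688 y 2.3959
```

Strip at about −14°, lamp face at about 72° from the block, so the block turns +86°. The collar is at about z 134. I'll approach the block now.

Call:
{"name": "jog_arm", "arguments": {"plan": [[-0.2, -0.18, 0, 0], [-0.2, -0.18, 0, 0], [-0.2, -0.18, 0, 0], [-0.2, -0.18, 0, 0], [-0.2, -0.18, 0, 0], [-0.2, -0.18, 0, 0], [-0.2, -0.18, 0, 0], [-0.2, -0.18, 0, 0], [-0.2, -0.18, 0, 0], [-0.2, -0.18, 0, 0], [-0.2, -0.18, 0, 0], [-0.2, -0.18, 0, 0]], "gripper": 1, "newtons": 20}}

```text
clock: 2.5
tool_pos: [518.1, 0.8, 248.6]
ee_rot: [3.141, 0.001, 2.764]
force: [0.7, 1.3, -0.9]
finger_gap: 85.4
gripper_force: 0.0
```

Call:
{"name": "jog_arm", "arguments": {"plan": [[0, 0, 0.05, 0.05], [0, 0, 0.05, 0.05], [0, 0, 0.05, 0.05], [0, 0, 0.05, 0.05], [0, 0, 0.05, 0.05], [0, 0, 0.05, 0.05], [0, 0, 0.05, 0.05], [0, 0, 0.05, 0.05], [0, 0, 0.05, 0.05], [0, 0, 0.04, 0.05], [0, 0, 0, 0], [0, 0, 0, 0]]}}

```text
clock: 4.0
tool_pos: [517.6, 2.4, 150.6]
ee_rot: [3.141, -0.0, 1.197]
force: [0.1, -0.4, -0.1]
finger_gap: 85.5
gripper_force: 0.0
```

Run:
```python
from h import *
goto(520.5,3.3,27,1.2)
```

```text
now [517.6   2.4 150.6] [ 3.141 -0.     1.197] | units first shift at present yaw: x 0.0095 y 0.0120 z 0.6180 turn -0.0011 after turning: x 0.0095 y 0.0121
```

Call:
{"name": "jog_arm", "arguments": {"plan": [[0.01, 0.012, 0.1, 0], [0, 0, 0.1, 0], [0, 0, 0.1, 0], [0, 0, 0.1, 0], [0, 0, 0.1, 0], [0, 0, 0.06, 0], [0, 0, 0.03, 0], [0, 0, 0.03, 0], [0, 0, 0, 0]]}}

```text
clock: 5.12
tool_pos: [520.3, 3.3, 26.3]
ee_rot: [-3.142, -0.0, 1.193]
force: [-0.7, 0.3, -0.1]
finger_gap: 85.6
gripper_force: 0.0
```

Call:
{"name": "jog_arm", "arguments": {"plan": [[0, 0, 0, 0], [0, 0, 0, 0], [0, 0, 0, 0], [0, 0, 0, 0], [0, 0, 0, 0], [0, 0, 0, 0], [0, 0, 0, 0], [0, 0, 0, 0]], "gripper": -1, "newtons": 20}}

```text
clock: 6.12
tool_pos: [520.6, 3.4, 26.8]
ee_rot: [3.141, -0.001, 1.193]
force: [-1.5, 0.7, 5.5]
finger_gap: 61.9
gripper_force: 21.7
```

Call:
{"name": "jog_arm", "arguments": {"plan": [[0, 0, 0, -0.04], [0, 0, 0, -0.04], [0, 0, 0, -0.04], [0, 0, 0, -0.04], [0, 0, 0, -0.04], [0, 0, 0, -0.04], [0, 0, 0, -0.04], [0, 0, 0, -0.04], [0, 0, 0, -0.04], [0, 0, 0, -0.04], [0, 0, 0, -0.04], [0, 0, 0, -0.04]]}}

```text
clock: 7.62
tool_pos: [520.6, 3.4, 26.8]
ee_rot: [3.141, 0.0, 2.705]
force: [-1.9, 0.2, 4.3]
finger_gap: 61.9
gripper_force: 21.6
```

Call:
{"name": "jog_arm", "arguments": {"plan": [[0, 0, 0, 0], [0, 0, 0, 0], [0, 0, 0, 0]]}}

```text
clock: 8.0
tool_pos: [520.8, 3.2, 26.7]
ee_rot: [3.141, 0.001, 2.698]
force: [-0.6, 0.8, 5.8]
finger_gap: 61.5
gripper_force: 21.7
```

Call:
{"name": "jog_arm", "arguments": {"plan": [[0, 0, 0, 0], [0, 0, 0, 0], [0, 0, 0, 0], [0, 0, 0, 0], [0, 0, 0, 0], [0, 0, 0, 0]], "gripper": 1}}

```text
clock: 8.75
tool_pos: [520.3, 3.3, 26.3]
ee_rot: [3.142, -0.0, 2.701]
force: [-0.2, 0.4, 0.6]
finger_gap: 85.2
gripper_force: 0.0
```

Call:
{"name": "jog_arm", "arguments": {"plan": [[0, 0, -0.05, 0], [0, 0, -0.1, 0], [0, 0, -0.15, 0], [0, 0, -0.2, 0], [0, 0, -0.2, 0], [0, 0, -0.2, 0], [0, 0, -0.1, 0], [0, 0, 0, 0]]}}

```text
clock: 9.75
tool_pos: [521.2, 3.3, 228.4]
ee_rot: [3.139, 0.003, 2.701]
force: [0.3, 0.4, 0.1]
finger_gap: 85.3
gripper_force: 0.0
```

Run:
```python
from h import *
a=np.deg2rad(7.33)
goto(505.3,408.7,230,3.014)
```

```text
now [521.2   3.3 228.4] [3.139e+00 3.000e-03 2.701e+00] | units first shift at present yaw: x 0.9364 y 1.7994 z -0.0078 turn -0.0997 after turning: x 0.3366 y 2.0004
```

Call:
{"name": "jog_arm", "arguments": {"plan": [[0.1, 0.2, -0.08, 0], [0.1, 0.2, 0, -0.02], [0.1, 0.2, 0, -0.02], [0.1, 0.2, 0, -0.02], [0.1, 0.2, 0, -0.02], [0.05, 0.2, 0, -0.02], [0.05, 0.2, 0, 0], [0.05, 0.2, 0, 0], [0.05, 0.2, 0, 0], [0, 0, 0, 0], [0, 0, 0, 0]]}}

```text
clock: 11.12
tool_pos: [481.3, 388.3, 241.1]
ee_rot: [-3.14, -0.001, 3.015]
force: [-1.0, 0.2, 0.6]
finger_gap: 85.4
gripper_force: 0.0
```

Run:
```python
from h import *
goto(505.3,408.7,80,3.014)
im,d=vision.get_image("top"); np.savez("top1.npz",im=im,d=d)
C=cloud("top",d)
m=(np.hypot(C[...,0]-520,C[...,1]-3)<60)&(C[...,2]>38)&(C[...,2]<60)
v,u=np.nonzero(m);c,r=cv2.minEnclosingCircle(np.stack([u,v],1).astype(np.float32));print(c,r,ray_z("top",c,47))
a=im[180:240,245:345]; b=im[170:260,150:225]
A=cv2.resize(a,None,fx=6,fy=6,interpolation=cv2.INTER_CUBIC);cv2.imwrite("pics/t1.png",A)
```

```text
now [481.3 388.3 241.1] [-3.140e+00 -1.000e-03  3.015e+00] | units first shift at present yaw: x -0.1062 y 0.1161 z 0.8056 turn 0.0004 after turning: x -0.1061 y 0.1162
(319.7232971191406, 219.68931579589844) 10.414728164672852 [520.255604     3.39879274  47.        ]
```

View pics/t1.png

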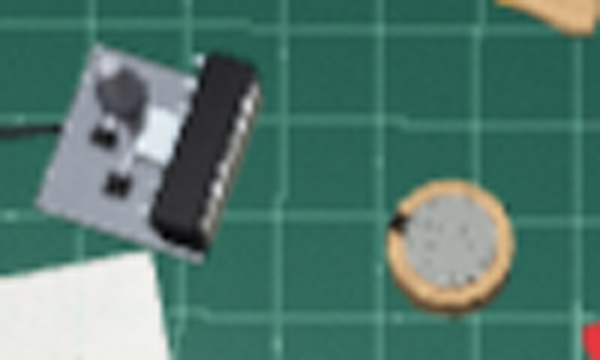

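The strip at (399,222), seen from the block centre (450,241), points at the head's centre near (235,160), and the block is still on its spot. Now for the magnifier.

Call:
{"name": "jog_arm", "arguments": {"plan": [[-0.05, 0.06, 0.1, 0], [-0.056, 0.056, 0.15, 0], [0, 0, 0.2, 0], [0, 0, 0.2, 0], [0, 0, 0.15, 0], [0, 0, 0.1, 0], [0, 0, 0.1, 0], [0, 0, 0.05, 0], [0, 0, 0.05, 0], [0, 0, 0, 0]]}}

```text
clock: 12.42
tool_pos: [505.3, 409.5, 21.9]
ee_rot: [-3.141, -0.0, 3.015]
force: [0.2, -0.2, 0.6]
finger_gap: 85.5
gripper_force: 0.0
```

Run:
```python
from h import *
goto(505.3,408.7,19.5,3.014)
im,d=vision.get_image("side")
A=cv2.resize(im[240:330,240:360],None,fx=6,fy=6,interpolation=cv2.INTER_CUBIC);cv2.imwrite("pics/s1.png",A)
```

```text
now [505.3 409.5  21.9] [-3.141 -0.     3.015] | units first shift at present yaw: x -0.0006 y -0.0039 z 0.0121 turn 0.0004 after turning: x -0.0006 y -0.0039
```

View pics/s1.png

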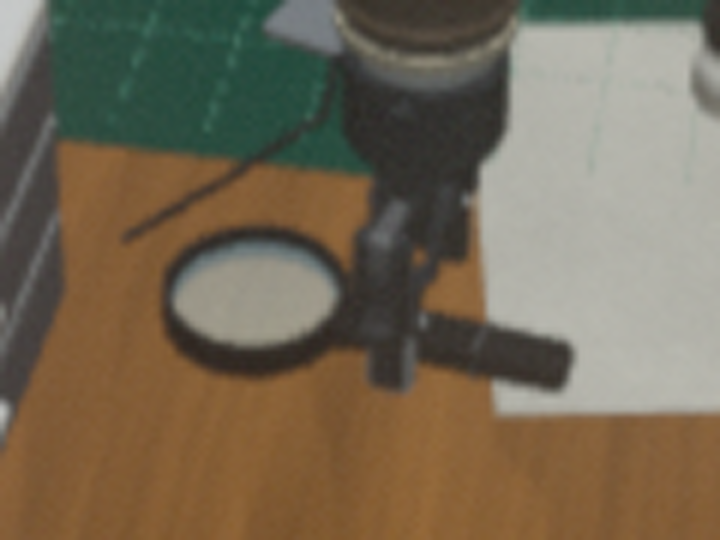

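The fingers straddle the handle at about (390,310). Close and lift.

Call:
{"name": "jog_arm", "arguments": {"plan": [[0, -0.004, 0.01, 0], [0, 0, 0, 0], [0, 0, 0, 0], [0, 0, 0, 0], [0, 0, 0, 0], [0, 0, 0, 0], [0, 0, 0, 0], [0, 0, 0, 0], [0, 0, 0, 0], [0, 0, 0, 0], [0, 0, 0, 0], [0, 0, 0, 0]], "gripper": -1, "newtons": 60}}

```text
clock: 13.98
tool_pos: [505.6, 409.1, 20.8]
ee_rot: [3.141, 0.001, 3.015]
force: [-0.4, -0.7, 5.6]
finger_gap: 22.4
gripper_force: 59.6
```

Call:
{"name": "jog_arm", "arguments": {"plan": [[0, 0, 0, 0], [0, 0, -0.05, 0], [0, 0, -0.1, 0], [0, 0, -0.15, 0], [0, 0, -0.15, 0], [0, 0, -0.15, 0], [0, 0, -0.15, 0], [0, 0, -0.15, 0], [0, 0, -0.15, 0], [0, 0, -0.1, 0], [0, 0, -0.05, 0], [0, 0, 0, 0]]}}

```text
clock: 15.48
tool_pos: [505.4, 408.8, 261.3]
ee_rot: [3.141, 0.001, 3.015]
force: [-0.1, 0.5, -1.9]
finger_gap: 22.1
gripper_force: 58.9
```

Run:
```python
from h import *
a=-.128
goto(520.4-80*np.cos(a),3.4-80*np.sin(a),260,3.014)
```

```text
now [505.4 408.8 261.3] [3.141e+00 1.000e-03 3.015e+00] | units first shift at present yaw: x 0.0700 y -2.0008 z 0.0063 turn 0.0003 after turning: x 0.0679 y -2.0009
```

Call:
{"name": "jog_arm", "arguments": {"plan": [[0.07, -0.1, 0, 0], [0, -0.2, 0, 0], [0, -0.22, 0, 0], [0, -0.22, 0, 0], [0, -0.22, 0, 0], [0, -0.22, 0, 0], [0, -0.22, 0, 0], [0, -0.22, 0, 0], [0, -0.2, 0, 0], [0, -0.12, 0, 0], [0, -0.06, 0, 0], [0, 0, 0, 0]]}}

```text
clock: 16.98
tool_pos: [440.8, 13.6, 259.9]
ee_rot: [-3.141, -0.001, 3.014]
force: [-0.8, 0.7, -1.5]
finger_gap: 22.6
gripper_force: 59.0
```

```bash
cat > meas.py <<'E'
from h import *
from scipy.optimize import least_squares
s=get_state(); p=np.array(s["tool_pos"]); zc=p[2]-11
for n in("top","side"):
    im,d=vision.get_image(n); np.savez(n+"2.npz",im=im,d=d); C=cloud(n,d)
    L=p+[79,-10,0]
    m=(np.abs(C[...,2]-zc)<25)&(np.hypot(C[...,0]-L[0],C[...,1]-L[1])<50); Q=C[m]
    A=np.c_[Q[:,:2]-L[:2],np.ones(len(Q))]; k=least_squares(lambda k:A@k-Q[:,2],[0,0,zc],loss="soft_l1").x
    print(n,m.sum(),"plane slopes,z",k.round(3))
    r=finder.spot_in(n,"lens_centre")[:2]
    for o in r: print(np.round(o["xy"],1),round(o["score"],2),ray_z(n,o["xy"],zc).round(1),"pred px",proj(n,(L[0],L[1],zc)).round(1))
    u,v=proj(n,L).astype(int); cv2.imwrite(f"pics/{n}_m{int(s['clock']*10)}.png",cv2.resize(im[v-50:v+50,u-65:u+65],None,fx=5,fy=5,interpolation=cv2.INTER_CUBIC))
E
python3 meas.py
python3 - <<'E'
from h import *
a=-.128
goto(520.4-80*np.cos(a),3.4-80*np.sin(a),145.5,3.014)
E
cd pics; python3 -c "
import cv2,glob,numpy as np
a=sorted(glob.glob('*_m*.png'));print(a);A=[cv2.resize(cv2.imread(f),(400,308)) for f in a];cv2.imwrite('m1.png',np.hstack(A))"
```

```text
top 0 plane slopes,z [  0.      0.    248.925]
side 382 plane slopes,z [-2.0000e-03 -3.0000e-02  2.5027e+02]
[331.5 157.5] 0.85 [500.8  13.2 248.9] pred px [326.1 155.7]
now [441.1  14.9 260.1] [ 3.141 -0.     3.017] | units first shift at present yaw: x -0.0004 y -0.0064 z 0.5731 turn 0.0009 after turning: x -0.0005 y -0.0064
['side_m169.png', 'top_m169.png']
```

View pics/m1.png

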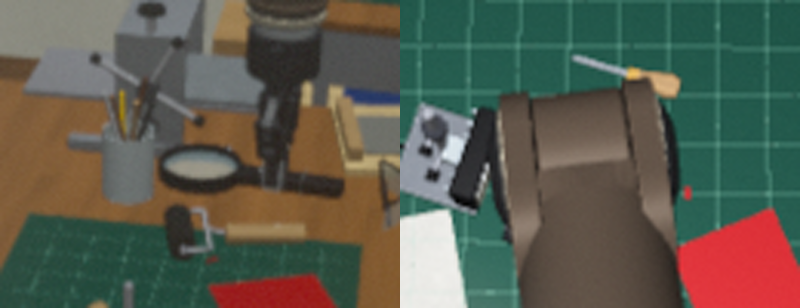

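The side view shows the magnifier held level, with the lens at about (200,165) in the left panel. The top view is blocked by the arm. I'll lower it to the collar's height.

Call:
{"name": "jog_arm", "arguments": {"plan": [[0, -0.006, 0.05, 0], [0, 0, 0.08, 0], [0, 0, 0.08, 0], [0, 0, 0.08, 0], [0, 0, 0.08, 0], [0, 0, 0.08, 0], [0, 0, 0.06, 0], [0, 0, 0.04, 0], [0, 0, 0.02, 0], [0, 0, 0, 0], [0, 0, 0, 0]]}}

```text
clock: 18.55
tool_pos: [441.2, 12.6, 146.7]
ee_rot: [3.141, 0.001, 3.015]
force: [-1.5, 0.2, -1.1]
finger_gap: 22.1
gripper_force: 59.0
```

```bash
python3 meas.py
python3 - <<'E'
from h import *
goto(441,13.6,146,3.014)
S=np.load("side2.npz");im,d=S["im"],S["d"];C=cloud("side",d)
# dark housing ring: outline of magnifier points by depth height band, ellipse on lens part
m=(C[...,2]>105)&(C[...,2]<165)&(np.hypot(C[...,0]-520,C[...,1]-4)<62)&(C[...,0]>478)
v,u=np.nonzero(m); P=C[m]; print("mag cloud x",np.percentile(P[:,0],[1,99]),"y",np.percentile(P[:,1],[1,99]),"z",np.percentile(P[:,2],[2,50,98]))
hull=cv2.convexHull(np.stack([u,v],1).astype(np.float32)); 
# fit: project model cylinder (r45, +-9) silhouette area against mask by its bounding extent
print("mask bbox",u.min(),u.max(),v.min(),v.max())
th=np.linspace(0,2*np.pi,90)
for c in((520.4,3.4,134.5),(525.4,3.4,134.5),(520.4,8.4,134.5),(520.4,3.4,139.5)):
    q=np.array([proj("side",(c[0]+45*np.cos(t),c[1]+45*np.sin(t),c[2]+dz)) for t in th for dz in(-9,9)]);print(c,q.min(0).round(1),q.max(0).round(1))
q=proj("side",(520.4,3.4,134.5)).astype(int);print(q)
cv2.imwrite("pics/f.png",cv2.resize(im[q[1]-45:q[1]+55,q[0]-60:q[0]+70],None,fx=6,fy=6,interpolation=cv2.INTER_CUBIC));print("origin",q-[60,45])
E
```

```text
top 0 plane slopes,z [  0.      0.    135.677]
side 381 plane slopes,z [-1.40000e-02 -2.10000e-02  1.37151e+02]
[327.5 188.2] 0.78 [508.7  19.8 135.7] pred px [324.8 185.4]
now [441.   12.6 146.6] [3.141e+00 1.000e-03 3.015e+00] | units first shift at present yaw: x 0.0009 y 0.0050 z 0.0028 turn 0.0004 after turning: x 0.0009 y 0.0050
mag cloud x [479.52054855 561.78619583] y [-40.83005519  51.88450232] z [126.0913255  136.89326769 144.67141611]
mask bbox 312 337 178 194
(520.4, 3.4, 134.5) [311.5 177.1] [338.1 194.8]
(525.4, 3.4, 134.5) [310.  176.9] [336.6 194.7]
(520.4, 8.4, 134.5) [311.2 177.8] [337.9 195.6]
(520.4, 3.4, 139.5) [311.5 175.8] [338.1 193.6]
[324 185]
origin [264 140]
```

View pics/f.png

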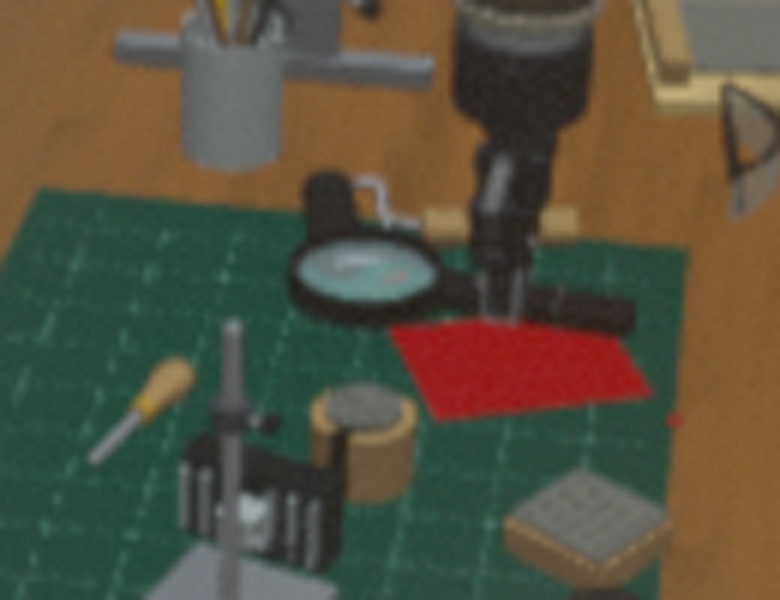

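The side view shows the lens outline at pixel columns 312–337 and rows 178–194. That matches the model placed over the block at z 134.5. The strip is visible at crop (340,440), facing the lamp head. I'll let it settle, then hand in.

Call:
{"name": "jog_arm", "arguments": {"plan": [[0, 0, 0, 0], [0, 0, 0, 0], [0, 0, 0, 0], [0, 0, 0, 0], [0, 0, 0, 0], [0, 0, 0, 0]]}}

```text
clock: 19.5
tool_pos: [440.9, 12.6, 146.3]
ee_rot: [3.142, -0.0, 3.015]
force: [-0.2, -0.1, -1.9]
finger_gap: 22.4
gripper_force: 59.0
```

```bash
python3 -c "
from bench import job
print(job.job_done())"
```

```text
the job is handed in; nothing more can be done
None
```

I handed the job in at about 19.5 s: the block's dark strip faces the lamp, and the magnifier is held level over the carved face with the lens centre at about 134.5 mm, my measured collar height. No verdict came back.

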